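Post the pine offcut through the scrap-box flap

ROBOT

A 7-joint arm with a two-finger parallel gripper is mounted at the origin on the work surface. World frame = base frame: x ahead of the robot, y to its left, z up, the work surface at z = 0. Lengths are in m, angles in rad, forces in N, time in s.
With the tool pointing down it reaches from about 0.4 to 0.85 m from the base axis. Payload 10.4 kg.
Tool frame: the origin (TCP) lies midway between the tips of the shut fingers; the grasp point (between the pads) lies 19 mm behind it; y points along the fingers, x is the direction in which the jaws open and shut, and the axes are right-handed (so a half turn about y gives the same grasp; the last joint's range is limited). The gripper opens to 87 mm and grips with 3 to 60 N. Pads are 19 mm wide; open, the fingers measure 117 mm over their backs; the gripper's body (75 mm by 190 mm) begins 51 mm behind the grasp point.
Start: joints at [1.143, 0.332, -0.065, 1.46, 0.022, 1.35, -0.088], TCP at [0.246, -0.575, 0.223] pointing down, gripper open.
Joint ranges: [-2.6, 2.6], [-0.5, 2.12], [-1.47, 1.34], [0.16, 2.42], [-1.27, 4.41], [0.06, 2.06], [-2.6, 2.6]. Speed limits (rad/s): [2.22, 2.22, 2.79, 2.79, 3.14, 3.14, 3.14].

INTERFACE

Orientations are given as a unit quaternion [x, y, z, w].
In Python, from bench import r gives the robot as it stands. The module is installed in compiled form; this text tells all that it offers.
- The arm moves only by the tool arm_command, never from a script. Its argument "deltas" is one flat list of numbers, 6 for each row, row after row: the shift along the tool's x, y, z in m, then the turn, a rotation vector about the tool's x, y, z in degrees. In form: [tx, ty, tz, ax, ay, az, tx, ty, tz, ax, ay, az, ...]. A call has 1 to 8 rows; each row is the pose to reach, as a shift and turn from the pose commanded when the call began, along the tool's axes at that moment; what a row does not reach only later rows make up. A row lasts 1/8 s, in which the tool goes at most 62.5 mm and 10.7 degrees, less where a joint would pass 70% of its speed; a pose out of reach is approached as far as the arm can. A call with a gripper value outside its range is refused whole. "hand" is the opening, from 0 (shut) to 1 (fully open), set as the call begins (left out, the last holds). The fingers move at their own pace and stop on an object; "grip_force" is the grip in N (left out, the last holds). Time passes only in rows, so rows that repeat a pose let the fingers close. It gives the time, the measured TCP pose, the force and the opening at its end, in the units of the state.
- r.read_state(): the state, without advancing time (a new reading comes with each control period).
- r.camera(name): name is "scene" or "top" or "wrist"; returns a dict with "image" (400x640x3 uint8, red, green, blue), "intrinsics" (3x3 intrinsics, pixels), "world_from_camera" (4x4, takes a point from camera to world coordinates); the wrist camera has in their place "hand_eye" (4x4, takes a point from camera to tool coordinates, whose origin is the TCP and whose axes are the tool frame's). Camera axes: x right, y down, z forward; pixel columns grow to the right and rows downward; lengths in m; the calibration is good to about 2 mm. A picture is of the moment at which its call begins: read the wrist's pose just before it. There is no depth.
- r.close_job(): hands the job in, once; it reports no verdict.
Trained networks look in a picture, given as the dict that the camera call returned (one of the last four; its "shot" number tells which), for a name from the list of things; names that differ only in an ending like _2 or _b are one class to them, and where a whole thing is asked for, a point or a joint stands for the part that bears it (a point fixed in the world has none). Each returns a list of dicts, best first, with "conf" (0 to 1); they miss things now and then, are a little off and sometimes report something else, mostly with a low value. They report only what shows in the picture. A call takes as long as a camera call.
- r.boxes_of(picture, query): "centre" ([row, column] in pixels, amid what is visible of it).
- r.regions_of(picture, query): "region" (400x640 bool, what is visible of it) and "centre" ([row, column] in pixels, amid what is visible of it).
The state is a dict: "time": time; "joint_positions": joint angles; "joint_vel": joint speeds; "joint_torque": joint torques, N m; "ee_pos": TCP position; "eef_rot": TCP orientation; "ft_force": force on the tool from outside, world axes, zero at the start; "torque": the same for the moment, N m; "width": finger opening in m.
Only numpy, scipy, OpenCV 4.12 (cv2) and the standard library are available. Lean on these libraries where they do the work, as an engineer would, in place of code of your own. Each camera call takes 0.05 s, during which the arm holds its last target.

TASK

Clear the bench: put the short pine offcut on the deck of the plywood offcut box and push it in through the hinged flap, so that it drops inside and the flap falls shut behind it. Leave the long pine blank of the same section where it lies; it is still good stock.

Things in the scene. Friction and masses are not known exactly. Their poses are not given: they have to be found in the camera images.
- offcut: Short rectangular pine block, 90 x 40 x 30 mm (x, y, z), about 55 g, lying flat on the bench. Origin: centre of its underside; x along its length, z up.
- blank: Long pine blank of the same wood and section, 160 x 40 x 30 mm (x, y, z), lying flat on the bench. Origin: centre of its underside; x along its length. Must stay where it is.
- offcut_box: Plywood box, fixed. Its x is the pushing direction, into the box. Origin: on the bench below the middle of the deck's inner edge. Deck: flat shelf, no rims, top z 110 mm, x -150 to 0, y ±64. Beyond it a well, floor z 8, x 0 to 161, y ±55: a part pushed past its balance drops in. Walls and wire-grid cover (from x 7) rise to z 174. Only way in: flap doorway at x 15, 110 wide, 49 high over the deck.
- flap (a joint): Angle (rad) of the light, free-swinging aluminium flap, 104 x 52 x 3 mm, 45 g. It hangs from a 6 mm pin along the box's y at x 15, z 162 mm in the box's frame; its lower edge is level with the deck. 0 = hanging shut; grows as it swings inwards (box +x), to 1.45. It cannot swing outwards and falls shut by its weight.

How it is judged:
On the way:
1. the offcut swings the flap open as it goes in through the doorway (value of joint flap above 0.3 rad and x of offcut in the frame of offcut_box between -0.05 and 0.06 m and z of offcut in the frame of offcut_box above 0.04 m), for 0.02 s.
At the end, for the whole second after the job is handed in: The short offcut rests inside the bin of the offcut box (its origin between the bin's walls and below the level of the deck), the flap hangs shut (within 0.12 rad), and the long blank is within 30 mm of where it started (x of offcut in the frame of offcut_box between 0 and 0.163 m and y of offcut in the frame of offcut_box between -0.057 and 0.057 m and z of offcut in the frame of offcut_box between 0 and 0.1 m and linear speed of offcut below 0.02 m/s and value of joint flap below 0.12 rad and distance of blank from where it was at the start of the episode below 0.03 m); the robot touches nothing.
It fails at once if the long blank is moved by more than 30 mm (distance of blank from where it was at the start of the episode above 0.03 m).
It also fails if it takes over 45 s, if anything falls off the work surface, if the arm or the gripper's body presses on something with over 40 N, if the wrist force passes 120 N, or if a joint passes its speed limit or range.

## Working session

There is one attempt and no reset: what is moved stays moved. The work goes in short steps, Python scripts to look and compute and a tool call to move; the robot and the scene stay as the last step left them, time stands still between calls to the robot, and variables do not carry over. Pictures are saved under pics/ and viewed, and the job is handed in when it is done.

Besides the shell and the picture viewer there is one more tool, called after "Emit:" as name(argument=value, ...), one argument or row to a line, values as JSON. arm_command: Moves the arm, as the interface text tells. Its arguments: {"type":"object","properties":{"deltas":{"type":"array","items":{"type":"number"}},"hand":{"type":"number"},"grip_force":{"type":"number"}},"required":["deltas"]}

```bash
mkdir -p pics; cat > h.py <<'E'
import numpy as np, cv2
from bench import r
from scipy.spatial.transform import Rotation as R
def save(p,n): cv2.imwrite('pics/'+n,cv2.cvtColor(p['image'],cv2.COLOR_RGB2BGR))
def back(p,rc,z,T=None):
    T=np.array(p['world_from_camera']) if T is None else T
    K=np.array(p['intrinsics']); d=T[:3,:3]@np.linalg.solve(K,[rc[1],rc[0],1.0]); o=T[:3,3]
    return o+d*(z-o[2])/d[2]
def proj(p,X,T=None):
    T=np.array(p['world_from_camera']) if T is None else T
    K=np.array(p['intrinsics']); X=np.atleast_2d(X); c=(X-T[:3,3])@T[:3,:3]; u=c@K.T
    return u[:,:2]/u[:,2:]
E
python3 - <<'E'
from h import *
s=r.read_state(); print(s['time'],s['ee_pos'],s['eef_rot'],s['width'])
for n in ['top','scene','wrist']:
    p=r.camera(n); save(p,n+'0.png')
    if n!='wrist': print(n,np.round(p['world_from_camera'],3).tolist())
    for q in ['offcut','blank','offcut_box','flap']:
        for d in r.regions_of(p,q):
            m=d['region'].astype(np.uint8); c=cv2.minAreaRect(np.argwhere(m)[:,::-1].astype(np.float32))
            z=0.03
            print(n,q,round(d['conf'],2),d['centre'],m.sum(),[np.round(x,1) for x in c], np.round(back(p,d['centre'],z),3) if n!='wrist' else '')
E
```

```text
0.0 [ 0.2459939  -0.57412511  0.22173543] [-0.59004769  0.38971282 -0.38883331  0.59057286] 0.08715189439953415
top [[-0.014, -0.998, 0.055, 0.466], [-0.999, 0.016, 0.043, -0.067], [-0.044, -0.054, -0.998, 0.928], [0.0, 0.0, 0.0, 1.0]]
top offcut 0.59 [224.7, 401.2] 756 [array([401.5, 221.8]), array([19.1, 40.8]), np.float64(67.4)] [ 0.446 -0.21   0.03 ]
top blank 0.79 [157.0, 425.3] 1377 [array([423.8, 159.8]), array([72.7, 19.8]), np.float64(12.6)] [ 0.599 -0.268  0.03 ]
top offcut_box 0.88 [193.9, 224.8] 10833 [array([227.5, 191.6]), array([ 72.1, 163.3]), np.float64(62.4)] [0.522 0.193 0.03 ]
top flap 0.45 [192.0, 228.3] 36 [array([233., 196.]), array([26.8,  1.8]), np.float64(63.4)] [0.527 0.185 0.03 ]
scene [[-0.069, 0.629, -0.774, 1.084], [0.997, 0.056, -0.044, -0.005], [0.015, -0.775, -0.632, 0.591], [0.0, 0.0, 0.0, 1.0]]
scene blank 0.63 [263.8, 206.6] 1913 [array([206. , 258.5]), array([81.1, 25.7]), np.float64(15.3)] [ 0.622 -0.256  0.03 ]
scene offcut_box 0.86 [227.3, 421.3] 15439 [array([420.3, 219.5]), array([103.6, 190.1]), np.float64(70.8)] [0.481 0.182 0.03 ]
scene offcut_box 0.59 [261.3, 205.5] 1858 [array([206.6, 258.2]), array([80.6, 25.3]), np.float64(16.1)] [ 0.616 -0.261  0.03 ]
scene flap 0.63 [201.7, 419.8] 619 [array([418.2, 201.3]), array([46.4, 15.9]), np.float64(47.0)] [0.391 0.191 0.03 ]
```

View pics/top0.png

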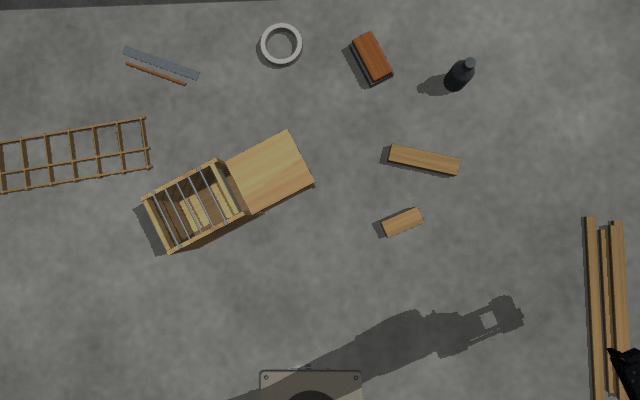

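View pics/scene0.png

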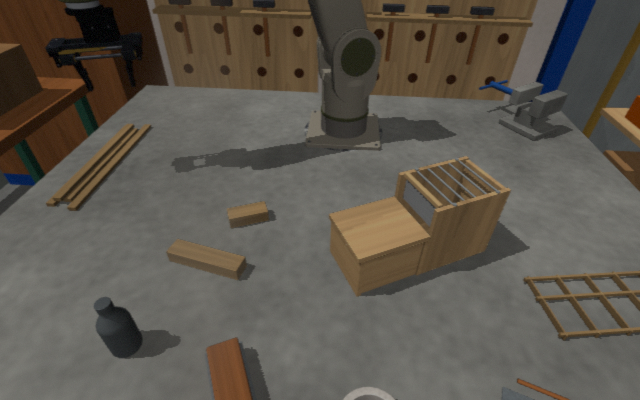

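View pics/wrist0.png

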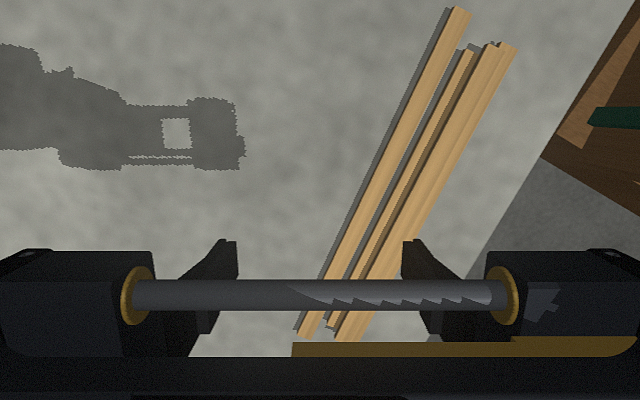

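```bash
python3 - <<'E'
from h import *
im=cv2.imread('pics/top0.png')
cv2.imwrite('pics/zbox.png',cv2.resize(im[115:265,130:330],None,fx=4,fy=4,interpolation=cv2.INTER_CUBIC))
cv2.imwrite('pics/zoff.png',cv2.resize(im[130:250,360:480],None,fx=5,fy=5,interpolation=cv2.INTER_CUBIC))
s=r.read_state(); print(np.round(R.from_quat(s['eef_rot']).as_matrix(),3))
E
```

```text
[[ 0.394  0.     0.919]
 [-0.919 -0.     0.394]
 [ 0.    -1.     0.   ]]
```

View pics/zbox.png

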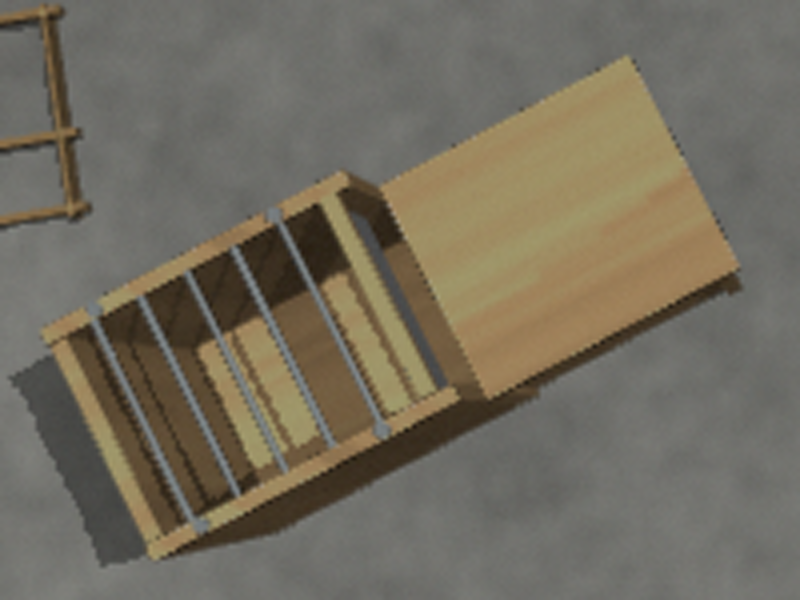

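View pics/zoff.png

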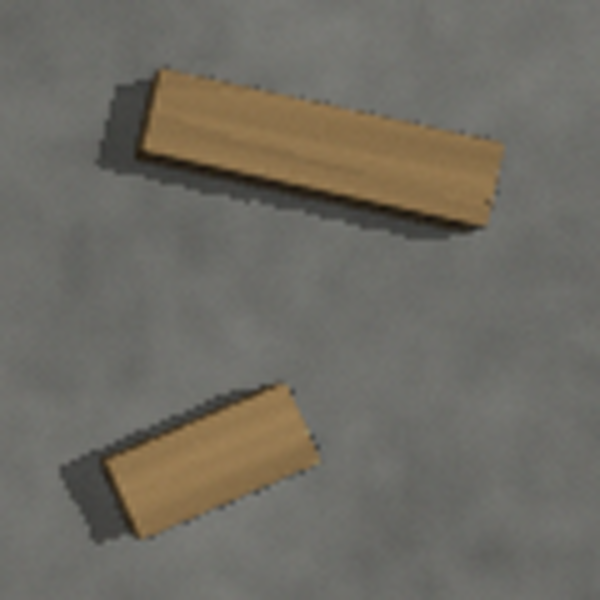

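```bash
python3 - <<'E'
from h import *
p=r.camera('top')
def c(l,f,o,z):
    return np.array([back(p,((y+.5)/f+o[0]-.5,(x+.5)/f+o[1]-.5),z)[:2] for x,y in l])
D=c([(382,187),(630,57),(738,267),(488,398)],4,(115,130),.11)
# model: box frame: back-left..
def fit(W,M):
    m=M.mean(0);w=W.mean(0);H=(M-m).T@(W-w);a=np.arctan2(H[0,1]-H[1,0],H[0,0]+H[1,1])
    Rm=np.array([[np.cos(a),-np.sin(a)],[np.sin(a),np.cos(a)]]);t=w-Rm@m
    print('pos',t.round(4),'yaw',np.degrees(a).round(2),'res',((W-(M@Rm.T+t))*1000).round(1).tolist())
    return t,a
print(D.round(3).tolist())
# (382,187) far side: inner; 
best=fit(D,np.array([[0,-.064],[-.15,-.064],[-.15,.064],[0,.064]]))
fit(c([(105,460),(288,383),(320,462),(143,540)],5,(130,360),.03),np.array([[.045,-.02],[-.045,-.02],[-.045,.02],[.045,.02]]))
fit(c([(162,70),(503,143),(487,228),(139,153)],5,(130,360),.03),np.array([[.08,-.02],[-.08,-.02],[-.08,.02],[.08,.02]]))
E
```

```text
[[0.586, 0.169], [0.653, 0.037], [0.54, -0.019], [0.474, 0.113]]
pos [0.5298 0.1421] yaw 116.58 res [[-0.7, -1.6], [-1.5, 0.1], [0.8, 1.8], [1.4, -0.4]]
pos [ 0.4524 -0.2127] yaw 112.5 res [[-0.0, -0.3], [-0.9, -0.2], [0.3, 1.8], [0.6, -1.3]]
pos [ 0.5937 -0.265 ] yaw 76.43 res [[-0.7, -1.7], [0.1, 1.3], [0.5, 0.3], [0.2, 0.2]]
```

```bash
cat >> h.py <<'E'
BO=np.array([0.5298,0.1421]); BA=np.radians(116.58); ex=np.array([np.cos(BA),np.sin(BA)]); ey=np.array([-ex[1],ex[0]])
def boxw(x,y): return BO+x*ex+y*ey
def go(xy,z,yawx):
    s=r.read_state(); M=R.from_quat(s['eef_rot']).as_matrix(); y=np.radians(yawx)
    X=np.array([np.cos(y),np.sin(y),0]);Y=np.array([0,0,-1.]);T=np.c_[X,Y,np.cross(X,Y)]
    d=M.T@(np.array([*xy,z])-s['ee_pos']); rv=np.degrees(R.from_matrix(M.T@T).as_rotvec())
    print('t',s['time'],'pos',np.round(s['ee_pos'],4),'w',s['width'],'F',np.round(s['ft_force'],1)); print('shift',d.round(4),'rot',rv.round(2))
    e=s['ee_pos'][:2]-BO; print('tcp in box',np.round([e@ex,e@ey],4),s['ee_pos'][2].round(4))
E
python3 - <<'E'
from h import *
go((.4524,-.2127),.15,22.5)
p=r.camera('wrist'); print(np.round(p['hand_eye'],3).tolist())
E
```

```text
t 0.8 pos [ 0.2462 -0.5745  0.2226] w 0.0868000099169691 F [ 0.   0.1 -0.3]
shift [-0.2514  0.0726  0.3321] rot [ 1.000e-02 -8.931e+01  1.000e-02]
tcp in box [-0.514   0.5743] 0.2226
[[1.0, -0.001, -0.0, -0.0], [0.0, -0.28, 0.96, -0.163], [-0.001, -0.96, -0.28, 0.077], [0.0, 0.0, 0.0, 1.0]]
```

Emit:
arm_command(
  deltas=[-0.251,0.07,0.332,0,-89.3,0,-0.251,0.07,0.332,0,-89.3,0,-0.251,0.07,0.332,0,-89.3,0,-0.251,0.07,0.332,0,-89.3,0,-0.251,0.07,0.332,0,-89.3,0,-0.251,0.07,0.332,0,-89.3,0,-0.251,0.07,0.332,0,-89.3,0,-0.251,0.07,0.332,0,-89.3,0],
  hand=1,
)

```text
time: 1.85
ee_pos: [0.4541, -0.2089, 0.1523]
eef_rot: [-0.696, -0.122, 0.122, 0.697]
ft_force: [-0.4, -1.5, 0.4]
width: 0.0867
```

```bash
python3 - <<'E'
from h import *
go((.4524,-.2127),.15,22.5)
E
```

```text
t 1.85 pos [ 0.4541 -0.2089  0.1523] w 0.08668773124359527 F [-0.4 -1.5  0.4]
shift [-0.0029  0.0023 -0.003 ] rot [-0.05 -2.63  0.04]
tcp in box [-0.2801  0.2248] 0.1523
```

Emit:
arm_command(
  deltas=[-0.002,0.0,-0.002,0,-3,0,-0.002,0,-0.002,0,-3,0,-0.002,0,-0.002,0,-3,0],
)

```text
time: 2.22
ee_pos: [0.4513, -0.2156, 0.1526]
eef_rot: [0.694, 0.135, -0.135, -0.694]
ft_force: [-0.4, -0.3, 0.9]
width: 0.0871
```

```bash
python3 - <<'E'
from h import *
s=r.read_state(); p=r.camera('wrist'); save(p,'w1.png')
go((.4524,-.2127),.15,22.5)
T=np.eye(4);T[:3,:3]=R.from_quat(s['eef_rot']).as_matrix();T[:3,3]=s['ee_pos'];T=T@np.array(p['hand_eye'])
for d in r.regions_of(p,'offcut'):
    q=cv2.minAreaRect(np.argwhere(d['region'])[:,::-1].astype(np.float32)); print(d['conf'],d['centre'],q,back(p,d['centre'],.03,T))
a=np.radians(112.5);u=np.array([np.cos(a),np.sin(a)]);v=np.array([-u[1],u[0]])
C=[(*(np.array([.4524,-.2127])+i*.045*u+j*.02*v),.03) for i,j in [(1,1),(1,-1),(-1,-1),(-1,1)]]
P=proj(p,C,T);print(P.round(1))
im=cv2.imread('pics/w1.png');cv2.polylines(im,[P.astype(np.int32)],True,(0,0,255),1);cv2.imwrite('pics/w1o.png',im)
E
```

```text
t 2.275 pos [ 0.4513 -0.2156  0.1526] w 0.08720356303333962 F [-0.7 -0.   0.6]
shift [0.0021 0.0026 0.0023] rot [ 0.01 -0.44  0.01]
tcp in box [-0.2848  0.2303] 0.1526
0.77 [189.5, 323.9] ((322.5, 191.5), (103.0, 47.0), 90.0) [ 0.45217184 -0.20701286  0.03      ]
[[297.7 144.1]
 [345.  143.7]
 [343.7 242.5]
 [300.3 242.9]]
```

View pics/w1o.png

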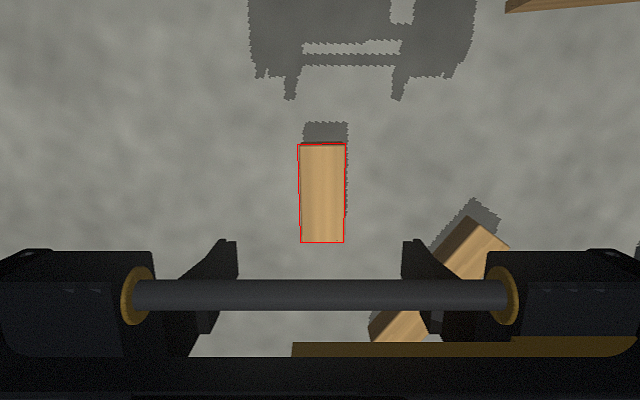

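Emit:
arm_command(
  deltas=[0.002,0.06,0.002,0,-0.4,0,0.002,0.11,0.002,0,-0.4,0,0.002,0.135,0.002,0,-0.4,0,0.002,0.143,0.002,0,-0.4,0,0.002,0.143,0.002,0,-0.4,0],
)

```text
time: 2.95
ee_pos: [0.4526, -0.213, 0.0099]
eef_rot: [0.694, 0.138, -0.138, -0.693]
ft_force: [0.5, 0.4, 0.6]
width: 0.087
```

Emit:
arm_command(
  deltas=[0,0,0,0,0,0,0,0,0,0,0,0,0,0,0,0,0,0,0,0,0,0,0,0,0,0,0,0,0,0,0,0,0,0,0,0],
  hand=0,
  grip_force=15,
)

```text
time: 3.7
ee_pos: [0.4524, -0.213, 0.0096]
eef_rot: [0.693, 0.138, -0.138, -0.693]
ft_force: [-0.6, -0.4, 0.9]
width: 0.0397
```

Gripped (39.7 mm). Lift.

Emit:
arm_command(
  deltas=[0,-0.05,0,0,0,0,0,-0.1,0,0,0,0,0,-0.15,0,0,0,0,0,-0.17,0,0,0,0,0,-0.17,0,0,0,0],
)

```text
time: 4.32
ee_pos: [0.4531, -0.2133, 0.1809]
eef_rot: [0.694, 0.139, -0.137, -0.693]
ft_force: [-0.2, 0.1, -1.0]
width: 0.0399
```

```bash
python3 - <<'E'
from h import *
go(boxw(-.07,0),.18,26.58)
E
```

```text
t 4.325 pos [ 0.4531 -0.2133  0.1809] w 0.03990549125601187 F [-0.2  0.1 -1. ]
shift [0.212  0.0006 0.2291] rot [ 0.14 -4.05  0.09]
tcp in box [-0.2835  0.2276] 0.1809
```

Emit:
arm_command(
  deltas=[0.04,0,0.043,0,-1,0,0.08,0,0.086,0,-2,0,0.12,0,0.13,0,-3,0,0.16,0,0.173,0,-4,0,0.195,0,0.21,0,-4,0,0.212,0,0.229,0,-4,0,0.212,0,0.229,0,-4,0,0.212,0,0.229,0,-4,0],
)

```text
time: 5.32
ee_pos: [0.5598, 0.0788, 0.1784]
eef_rot: [0.688, 0.161, -0.163, -0.688]
ft_force: [0.9, -0.2, 1.0]
width: 0.0401
```

```bash
python3 - <<'E'
from h import *
go(boxw(-.07,0),.122,26.58)
E
```

```text
t 5.325 pos [0.5598 0.0788 0.1784] w 0.04011022638423124 F [ 0.9 -0.2  1. ]
shift [0.0016 0.0564 0.0001] rot [-0.01 -0.08 -0.1 ]
tcp in box [-0.0701  0.0015] 0.1784
```

Emit:
arm_command(
  deltas=[0.001,0.03,0,0,0,0,0.001,0.045,0,0,0,0,0.001,0.052,0,0,0,0,0.001,0.056,0,0,0,0,0.001,0.056,0,0,0,0],
)

```text
time: 5.95
ee_pos: [0.5615, 0.0802, 0.1239]
eef_rot: [0.688, 0.162, -0.162, -0.688]
ft_force: [-0.4, 0.1, 0.2]
width: 0.04
```

```bash
python3 - <<'E'
from h import *
go(boxw(-.07,0),.121,26.58)
p=r.camera('scene');save(p,'s2.png');im=cv2.imread('pics/s2.png');cv2.imwrite('pics/s2z.png',cv2.resize(im[130:300,300:520],None,fx=3.4,fy=3.4))
E
```

```text
t 5.95 pos [0.5615 0.0802 0.1239] w 0.0399640040069063 F [-0.4  0.1  0.2]
shift [-0.0006  0.0029 -0.0004] rot [ 0.02 -0.05  0.03]
tcp in box [-0.0696 -0.0006] 0.1239
```

View pics/s2z.png

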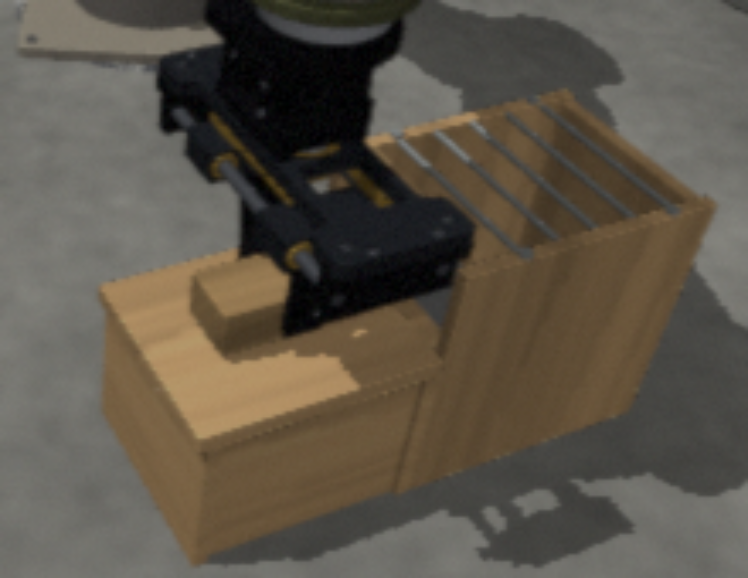

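The block is held just above the deck, ahead of the flap. I'll lower it the last few mm and release.

Emit:
arm_command(
  deltas=[0,0.002,0,0,0,0,0,0.004,0,0,0,0,0,0.004,0,0,0,0],
)

```text
time: 6.38
ee_pos: [0.5614, 0.0803, 0.1196]
eef_rot: [0.688, 0.162, -0.162, -0.688]
ft_force: [0.7, -0.6, -0.0]
width: 0.0402
```

Emit:
arm_command(
  deltas=[0,0,0,0,0,0,0,0,0,0,0,0,0,0,0,0,0,0,0,0,0,0,0,0],
  hand=1,
)

```text
time: 6.88
ee_pos: [0.5613, 0.0802, 0.1195]
eef_rot: [0.688, 0.162, -0.162, -0.688]
ft_force: [0.0, 0.1, -0.4]
width: 0.0721
```

Emit:
arm_command(
  deltas=[0,-0.03,0,0,0,0,0,-0.06,0,0,0,0,0,-0.06,-0.04,0,0,0,0,-0.06,-0.08,0,0,0,0,-0.06,-0.09,0,0,0,0,-0.06,-0.09,0,0,0],
)

```text
time: 7.62
ee_pos: [0.6014, -0.0004, 0.1793]
eef_rot: [-0.688, -0.162, 0.162, 0.688]
ft_force: [-0.6, 1.3, 0.3]
width: 0.0874
```

```bash
python3 - <<'E'
from h import *
s=r.read_state()
go(boxw(-.145,0),.118,26.58)
p=r.camera('wrist');save(p,'w3.png')
T=np.eye(4);T[:3,:3]=R.from_quat(s['eef_rot']).as_matrix();T[:3,3]=s['ee_pos'];T=T@np.array(p['hand_eye'])
for d in r.regions_of(p,'offcut'):
    q=cv2.minAreaRect(np.argwhere(d['region'])[:,::-1].astype(np.float32)); X=back(p,d['centre'],.14,T)[:2]-BO; print(d['conf'],d['centre'],q,X@ex,X@ey)
E
```

```text
t 7.625 pos [ 6.014e-01 -4.000e-04  1.793e-01] w 0.08737483426053445 F [-0.6  1.3  0.3]
shift [-0.0003  0.0613  0.0144] rot [-0.03 -0.09 -0.01]
tcp in box [-0.1595 -0.0003] 0.1793
0.78 [77.6, 321.0] ((319.5, 81.0), (162.0, 75.0), 90.0) -0.06621571785982376 -0.001457042891707326
```

View pics/w3.png

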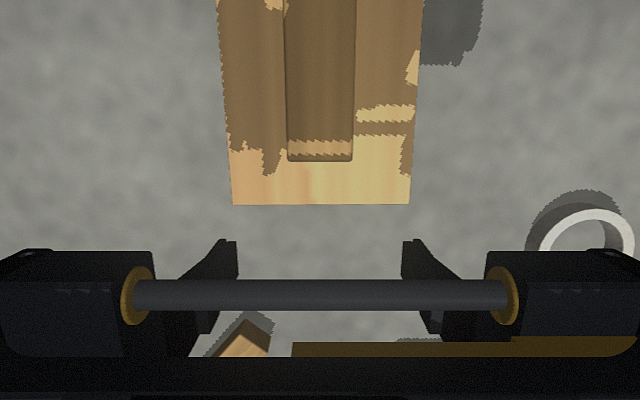

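Emit:
arm_command(
  deltas=[0,0,0,0,0,0,0,0,0,0,0,0,0,0,0,0,0,0,0,0.03,0,0,0,0,0,0.05,0,0,0,0,0,0.06,0,0,0,0,0,0.061,0,0,0,0,0,0.061,0,0,0,0],
  hand=0.1,
)

```text
time: 8.72
ee_pos: [0.602, -0.0002, 0.1193]
eef_rot: [0.688, 0.163, -0.162, -0.688]
ft_force: [0.4, 0.2, 0.1]
width: 0.0151
```

```bash
python3 - <<'E'
from h import *
go(boxw(-.03,0),.118,26.58)
E
```

```text
t 8.725 pos [ 6.020e-01 -2.000e-04  1.193e-01] w 0.015145766172659681 F [0.4 0.2 0.1]
shift [-0.001   0.0012  0.1295] rot [ 0.03 -0.04  0.06]
tcp in box [-0.1595 -0.0009] 0.1193
```

Emit:
arm_command(
  deltas=[0,0,0.01,0,0,0,0,0,0.02,0,0,0,0,0,0.03,0,0,0,0,0,0.04,0,0,0,0,0,0.05,0,0,0,0,0,0.06,0,0,0,0,0,0.07,0,0,0,0,0,0.08,0,0,0],
)

```text
time: 9.72
ee_pos: [0.5655, 0.0718, 0.1186]
eef_rot: [0.688, 0.162, -0.162, -0.688]
ft_force: [-0.2, -0.4, -0.2]
width: 0.0088
```

```bash
python3 - <<'E'
from h import *
go(boxw(-.03,0),.118,26.58)
p=r.camera('scene');save(p,'s4.png');im=cv2.imread('pics/s4.png');cv2.imwrite('pics/s4z.png',cv2.resize(im[130:300,300:520],None,fx=3.4,fy=3.4))
p=r.camera('wrist');save(p,'w4.png')
E
```

```text
t 9.725 pos [0.5655 0.0718 0.1186] w 0.008777347012178824 F [-0.2 -0.4 -0.2]
shift [-0.0005  0.0006  0.0488] rot [ 0.01 -0.04  0.  ]
tcp in box [-0.0788 -0.0005] 0.1186
```

View pics/s4z.png

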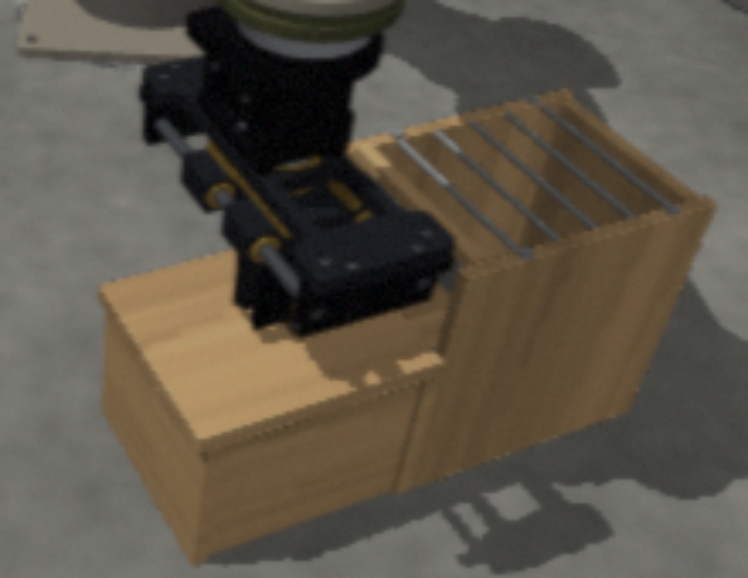

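View pics/w4.png

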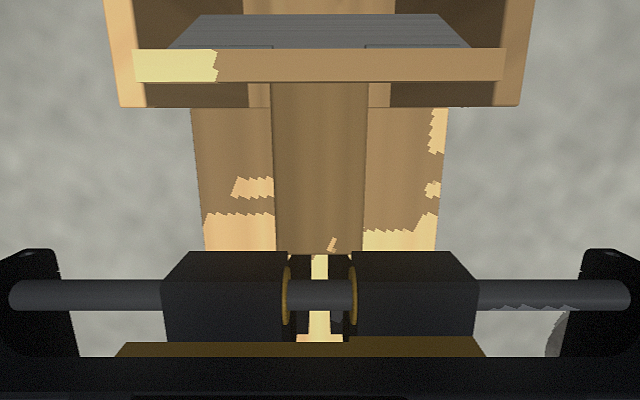

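Emit:
arm_command(
  deltas=[0,0,0.01,0,0,0,0,0,0.02,0,0,0,0,0,0.03,0,0,0,0,0,0.04,0,0,0,0,0,0.045,0,0,0,0,0,0.048,0,0,0,0,0,0.048,0,0,0],
)

```text
time: 10.7
ee_pos: [0.5443, 0.1143, 0.1185]
eef_rot: [0.688, 0.162, -0.162, -0.688]
ft_force: [0.6, -0.2, -0.4]
width: 0.009
```

```bash
python3 - <<'E'
from h import *
go(boxw(-.02,0),.118,26.58)
p=r.camera('wrist');save(p,'w5.png')
E
```

```text
t 10.7 pos [0.5443 0.1143 0.1185] w 0.008972063735411146 F [ 0.6 -0.2 -0.4]
shift [-0.0005  0.0005  0.0113] rot [ 0.   -0.04 -0.  ]
tcp in box [-0.0313 -0.0005] 0.1185
```

View pics/w5.png

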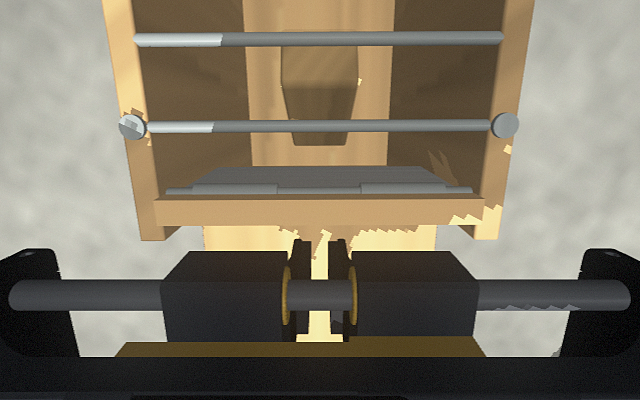

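The block has dropped into the well at about (318,80). The flap is at about (320,180). I'll back off and check.

Emit:
arm_command(
  deltas=[0,0,-0.04,0,0,0,0,-0.02,-0.08,0,0,0,0,-0.06,-0.1,0,0,0,0,-0.1,-0.12,0,0,0,0,-0.13,-0.14,0,0,0,0,-0.13,-0.14,0,0,0,0,-0.13,-0.14,0,0,0],
)

```text
time: 11.62
ee_pos: [0.6065, -0.0108, 0.2477]
eef_rot: [-0.688, -0.162, 0.163, 0.688]
ft_force: [-0.3, 0.3, -0.1]
width: 0.0085
```

```bash
python3 - <<'E'
from h import *
go(boxw(-.02,0),.118,26.58)
ims=[]
for n,(a,b,c,d) in {'scene':(140,300,300,520),'top':(115,265,130,330)}.items():
    p=r.camera(n);save(p,n+'6.png');im=cv2.imread('pics/'+n+'6.png');cv2.imwrite('pics/'+n+'6z.png',cv2.resize(im[a:b,c:d],None,fx=3.6,fy=3.6))
    for q in ['offcut','blank','flap']:
        for x in r.boxes_of(p,q): print(n,q,x['conf'],np.round(x['centre'],1))
E
```

```text
t 11.625 pos [ 0.6065 -0.0108  0.2477] w 0.008479779595436929 F [-0.3  0.3 -0.1]
shift [-1.000e-04  1.298e-01  1.510e-01] rot [-0.04 -0.04 -0.05]
tcp in box [-1.71e-01 -1.00e-04] 0.2477
scene blank 0.78 [258.3 207.4]
scene flap 0.69 [204.3 417.6]
top offcut 0.56 [208.8 210.3]
top blank 0.9 [157.2 425.2]
top flap 0.43 [186.9 228.2]
```

View pics/scene6z.png

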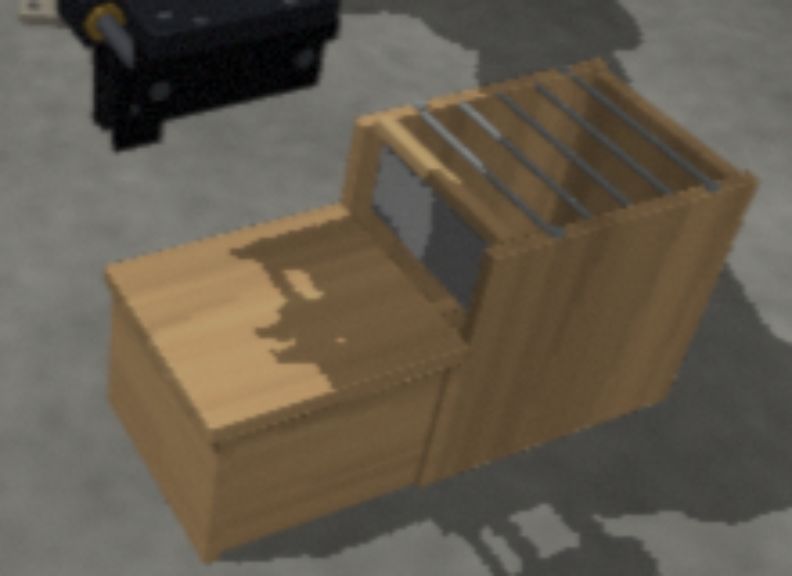

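View pics/top6z.png

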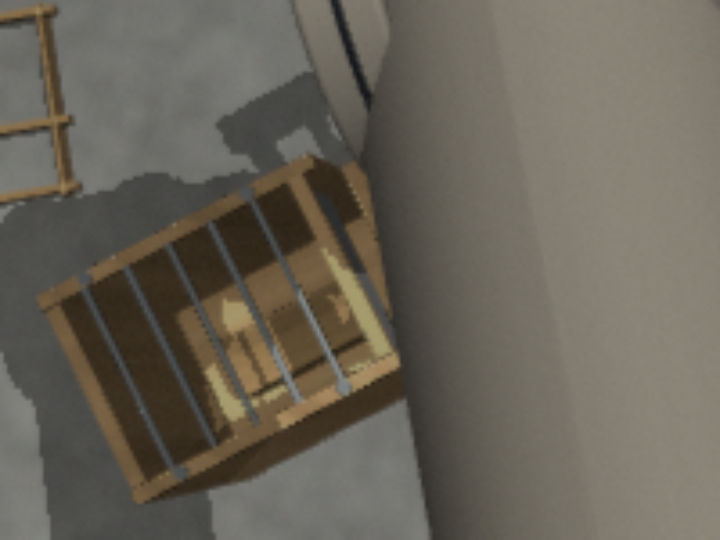

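```bash
python3 - <<'E'
from h import *
p=r.camera('scene');save(p,'s7.png')
a=cv2.imread('pics/scene0.png');b=cv2.imread('pics/s7.png')
for x in r.regions_of(p,'flap'): print(x['conf'],x['centre'],x['region'].sum(),cv2.minAreaRect(np.argwhere(x['region'])[:,::-1].astype(np.float32)))
cv2.imwrite('pics/cmp.png',np.hstack([cv2.resize(i[150:240,380:460],None,fx=5,fy=6) for i in (a,b)]))
s=r.read_state();print(s['time'],s['ft_force'])
E
```

```text
0.7 [207.8, 419.9] 671 ((418.0000305175781, 201.99998474121094), (46.66904067993164, 16.970561981201172), 45.0)
12.125 [-0.38950405 -0.66597392  0.05702408]
```

View pics/cmp.png

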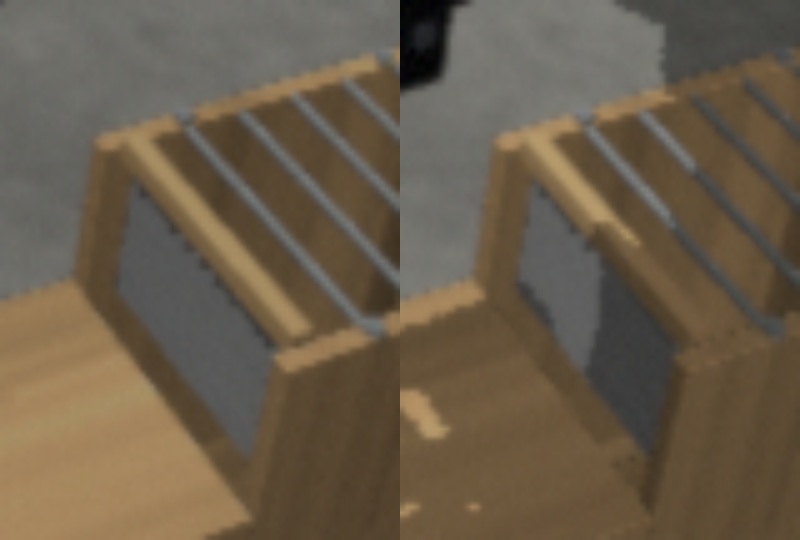

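The flap looks the same as in the first picture, so it is shut. The offcut is on the well floor and the arm is clear of everything.

```bash
python3 -c "
from bench import r
print(r.close_job(), r.read_state()['time'])"
```

```text
the job is handed in; nothing more can be done
the job is handed in; nothing more can be done
```

The short offcut is inside the box with the flap shut behind it, and the job is handed in. I gripped it across its 40 mm width, set it on the deck, and pushed it through the flap from behind with nearly closed fingers. It tipped over the deck edge into the well.

- **Offcut:** the last top picture shows it lying in the well. The network found it there at pixel (209, 210), but with only 0.56 confidence.
- **Flap:** it showed open during the push. In the final scene picture its outline matches the one at the start.
- **Blank:** its position in the top picture moved by only about 0.2 px, so it was not disturbed.
- **Arm:** the gripper stood clear above the deck with near-zero wrist force. The clock read 12.1 s just before handing in, against the 45 s limit.

I judged the flap's opening angle and the offcut's resting place only from the pictures. None of the checks failed or disagreed.

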